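# Release the wool winder's battery sled through the latch slot

### The job

Take the red-handled steel rod out of the tool stand and push it down through the slot in the top of the wool winder to find and press the latch tab hidden inside, gently, so that the orange battery sled springs out of the winder's front. The tab may be anywhere along the slot, so feel for the spot that gives and never lean hard on what does not. Then hang the rod upright in the stand again, fully home, and disturb nothing else.

Things in the scene. Friction and masses are not known exactly. Their poses are not given: they have to be found in the camera images.
- rod: The release rod: a round steel shaft 8 mm in diameter and 75 mm long with a ball-rounded tip, under a 28 mm collar 5 mm thick and a red round handle 22 mm in diameter reaching to 65 mm above the collar's underside; 70 g or so. Origin: centre of the collar's underside; z points up along the handle, the shaft points to -z. It hangs in one of the stand's three holes, collar resting on the stand's top.
- rod_tip (a point): The tip of the rod's shaft, 75 mm below rod along the rod's axis.
- stand: Fixed wooden tool stand, a block 54 x 180 x 85 mm (x, y, z), origin under its centre. Three square 12 mm holes on its centre line at y = -60, 0 and +60 mm; one holds the rod, the other two the awl and the needle tool, which have handles of the same size as the rod's and must stay.
- stand_hole0 (a point): A square 12 mm hole goes right through the stand; this point is the centre of its mouth, on the stand's top face (85 mm above the table).
- stand_hole1 (a point): A square 12 mm hole goes right through the stand; this point is the centre of its mouth, on the stand's top face (85 mm above the table).
- stand_hole2 (a point): A square 12 mm hole goes right through the stand; this point is the centre of its mouth, on the stand's top face (85 mm above the table).
- awl: Bystander in the stand: dark wooden handle with brass collar and shaft, same size as the rod. Origin as for the rod.
- needle_tool: Bystander in the stand: blue handle with grey metal shaft, same size as the rod. Origin as for the rod.
- winder: Fixed cordless wool winder: lilac housing 200 x 220 x 90 mm (x, y, z) with a cream top plate, origin under its centre, front to -x. On the rear of its top stand a wooden cone (at x = 55, y = 55 mm, 80 mm tall) and a low black knob (at x = 55, y = -60 mm). The orange sled is in its front face.
- slot (a point): Centre of the slot's mouth, on the winder's top face 90 mm above the table, 45 mm in front of the winder's centre; axes as the winder's. The slot runs along the winder's y: 80 mm long, 12 mm wide in its throat, with black sloped lips that widen the mouth to 20 mm over the top 4 mm. The top plate is 8 mm thick; below it the space is 28 mm wide.
- shelf (a point): Middle of the black shelf 35 mm below the slot's mouth, under the slot's whole length; rigid and brittle: 25 N from the rod breaks it. Let into it, level and equally black, is the latch tab: 16 mm long along the slot in an 18 mm gap, its centre up to 31 mm either side of this point, elsewhere every time; no reading tells where. It gives (see sled); the shelf does not.
- sled (a joint): The hidden tab starts to move at about 3 N, yields 1 mm per 0.25 N, lets the sled go at 8 to 10 mm, stops hard at 14 mm. Value: how far the orange battery sled stands out of the winder's front, in m: about 0 latched, 0.04 fully sprung out. A spring throws it out (3 to 4 N) towards the winder's -x as soon as the tab lets go; keep 50 mm in front of it clear.
- cup: Bystander: blue takeaway cup with navy lid, 86 mm wide, 125 mm tall; origin under its centre.
- jar: Bystander: jar with white lid, 64 mm wide, 90 mm tall; origin under its centre.
- tub: Bystander: clear round tub, 100 mm wide, 45 mm tall; origin under its centre.
- darning_egg: Bystander: wooden darning mushroom, 70 mm wide, 104 mm tall; origin under its centre.
- scissors: Bystander: scissors with black bows, lying flat, about 150 mm long; origin at the pivot.
- pencil: Bystander: white pencil, 165 mm long, lying; origin on its underside, midway.
There are look-alikes about, which are no part of the job. What is shaped like the rod but green or turquoise is not meant.

How it is judged:
By the outcome, as a careful person would: the job done as asked, in the order asked, and still so for the second after the job is handed in, with the robot touching nothing.
It also fails if it takes over 72 s, if anything falls off the work surface, if the arm or the gripper's body presses on something with over 40 N, if the wrist force passes 120 N, or if a joint passes its speed limit or range.

### The arm

A 6-joint arm with a two-finger parallel gripper is mounted at the origin on the work surface. World frame = base frame: x ahead of the robot, y to its left, z up, the work surface at z = 0. Lengths are in m, angles in degrees, forces in N, time in s.
With the tool pointing down it reaches from about 0.3 to 0.75 m from the base axis. Payload 8.5 kg.
Tool frame: the origin (TCP) lies midway between the tips of the shut fingers; the grasp point (between the pads) lies env.tcp_to_grasp behind it (env.tcp_to_grasp is the distance from the TCP to the grasp point, in m); z points along the fingers, y is the line along which they close (so a half turn about z gives the same grasp; the last joint's range is limited). The gripper opens to 85 mm and grips with 20 to 120 N. Pads are 22 mm wide; open, the fingers measure 114 mm over their backs; the gripper's body (76 mm by 85 mm) begins 54 mm behind the grasp point. The pads swing forward as they close: fully open they stand 13 mm farther back than shut.
Start: joints at [-80.919, 21.807, 74.336, -0, 83.858, -12.336], TCP at [0.201, -0.512, 0.231] pointing down, gripper open.
Joint ranges: [-178.18, 178.18], [-50.72, 133.34], [12.68, 142.11], [-81.47, 261.47], [9.98, 163.14], [-165.26, 165.26]. Speed limits (degrees/s): [136.94, 136.94, 180, 180, 180, 180].

### API

Orientations are given as a 3x3 rotation matrix whose columns are the frame's x, y, z axes.
In Python, from rig import observe, optics, job, env gives the robot as it stands. The module is installed in compiled form; this text tells all that it offers.
- The arm moves only by the shell command python3 -m jog 'ROWS' [FORCE]. ROWS is JSON, a list of rows, each a list of 7 numbers: the turn, a rotation vector about the tool's x, y, z in rad, then the shift along the tool's x, y, z in m, then the opening in per cent of the stroke, from 0 (shut) to 100 (fully open). A call has 1 to 10 rows; each row shifts and turns the commanded pose from where the row before left it, along the tool's axes as they then stand; what a row does not reach is not made up. A row lasts 1/8 s, in which the tool goes at most 62.5 mm and 10.7 degrees, less where a joint would pass 70% of its speed; a pose out of reach is approached as far as the arm can. A call is refused whole if a number of a shift passes 0.0625 or a number of a turn 0.188, either way. A call with a gripper value outside its range is refused whole. The fingers move at their own pace and stop on an object; FORCE is the grip in N (left out, the last holds). Time passes only in rows, so rows that do not move let the fingers close. It gives the time, the measured TCP pose, the force, the opening and the grip force at its end, in the units of the state.
- observe(): the state, without advancing time (a new reading comes with each control period).
- optics.get_image(name): name is "scene" or "top" or "wrist"; returns a dict with "pixels" (400x640x3 uint8, red, green, blue), "mtx" (3x3 intrinsics, pixels), "rvec" (rotation vector, rad) and "tvec" (3), from world to camera coordinates, as OpenCV has them. Camera axes: x right, y down, z forward; pixel columns grow to the right and rows downward; lengths in m; the calibration is good to about 2 mm. A picture is of the moment at which its call begins. There is no depth.
- job.close_job(): hands the job in; it is judged then, once.
The state is a dict: "time_s": time; "q": joint angles; "qvel": joint speeds; "joint_efforts": joint torques, N m; "position": TCP position; "tool_rot": TCP orientation; "ft_force": force on the tool from outside, world axes, zero at the start; "wrist_torque": the same for the moment, N m; "grip_width": finger opening in m; "gripper_force": force on a finger pad.
Only numpy, scipy, OpenCV 4.12 (cv2) and the standard library are available. Lean on these libraries where they do the work, as an engineer would, in place of code of your own. Each camera call takes 0.05 s, during which the arm holds its last target. There are 200 camera calls.

## Working session

There is one attempt and no reset: what is moved stays moved. The work goes in short steps, Python scripts to look and compute and a shell command to move; the robot and the scene stay as the last step left them, time stands still between calls to the robot, and variables do not carry over. Pictures are saved under pics/ and viewed, at most 10 in all, crops included, and the job is handed in when it is done.

```bash
mkdir -p pics; python3 - <<'E'
from rig import observe, optics, job, env
import cv2,numpy as np
print(env.tcp_to_grasp)
s=observe();print(s['position'],np.round(s['tool_rot'],3).tolist(),s['ft_force'],s['time_s'])
for n in("scene","top"):
    d=optics.get_image(n);cv2.imwrite(f"pics/{n}.png",d["pixels"][:,:,::-1]);np.savez(n,**d)
    R=cv2.Rodrigues(d["rvec"])[0];print(n,(-R.T@d["tvec"].ravel()).round(3),R.round(2).tolist(),d['mtx'][0][0])
E
```

```text
0.0187
[ 0.20080703 -0.51170336  0.23071345] [[0.931, 0.365, -0.0], [0.365, -0.931, 0.001], [0.0, -0.001, -1.0]] [-0.81775701  0.35273723 -0.5390797 ] 0.0
scene [ 1.227 -0.302  0.725] [[0.47, 0.88, -0.01], [0.6, -0.33, -0.73], [-0.65, 0.34, -0.68]] 411.2842382191966
top [0.485 0.019 0.924] [[-0.02, -1.0, -0.02], [-0.99, 0.02, -0.12], [0.12, 0.02, -0.99]] 369.7950191643418
```

View pics/top.png

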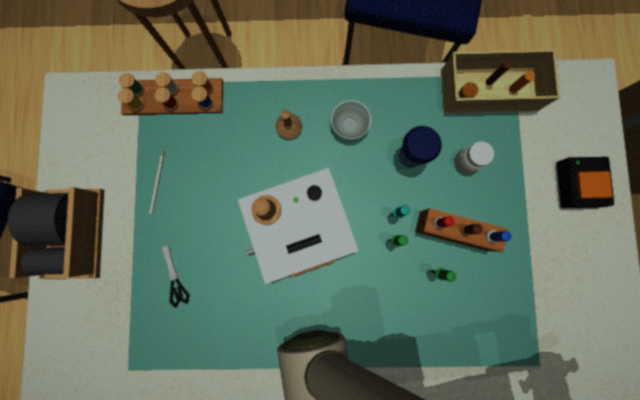

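View pics/scene.png

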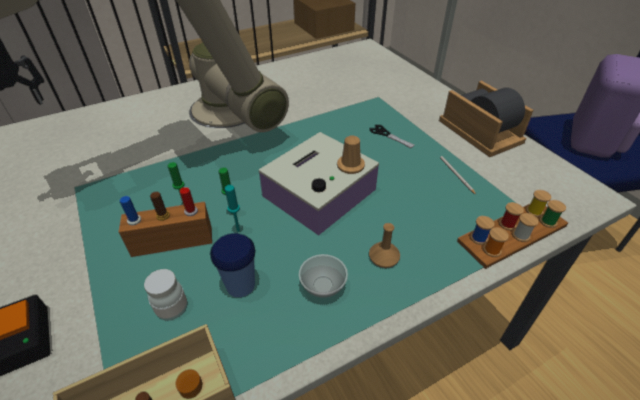

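The top view shows the red handle at (446,222), the stand from (425,220) to (507,243), the slot at (304,244) and the sled front at the lower edge near (318,268). The scene view shows red at (188,200), with green and turquoise look-alikes near the stand.

```bash
cat > h.py <<'E'
import numpy as np,cv2
def ray(d,uv):
    p=cv2.undistortPoints(np.array([[uv]],float),d["mtx"],None).ravel()
    R=cv2.Rodrigues(d["rvec"])[0];c=-R.T@np.ravel(d["tvec"]);return c,R.T@np.array([p[0],p[1],1])
def plane(d,uv,z):
    c,v=ray(d,uv);return c+v*(z-c[2])/v[2]
def tri(a,b):
    (c1,v1),(c2,v2)=a,b
    t=np.linalg.lstsq(np.c_[v1,-v2],c2-c1,rcond=None)[0];p,q=c1+v1*t[0],c2+v2*t[1];return (p+q)/2,np.linalg.norm(p-q)
def blob(m,box):
    u0,v0,u1,v1=box;k=np.zeros(m.shape,np.uint8);k[v0:v1,u0:u1]=m[v0:v1,u0:u1]
    n,l,st,ce=cv2.connectedComponentsWithStats(k);i=1+np.argmax(st[1:,4]);return (l==i).astype(np.uint8),ce[i],st[i]
E
python3 - <<'E'
from h import *
T=dict(np.load('top.npz'));S=dict(np.load('scene.npz'))
hsv=lambda d:cv2.cvtColor(d['pixels'],cv2.COLOR_RGB2HSV)
t,s=hsv(T),hsv(S)
red=lambda h:((((h[...,0]<5)|(h[...,0]>172))&(h[...,1]>190)&(h[...,2]>70))).astype(np.uint8)
blu=lambda h:((h[...,0]>105)&(h[...,0]<128)&(h[...,1]>150)&(h[...,2]>60)).astype(np.uint8)
for n,f,bt,bs in(('red',red,(430,205,465,240),(170,175,210,220)),('blue',blu,(485,220,520,255),(110,190,150,230))):
    _,c1,a=blob(f(t),bt);_,c2,b=blob(f(s),bs);print(n,c1,a,c2,b,tri(ray(T,c1),ray(S,c2)))
dark=(t[...,2]<55).astype(np.uint8)
m,c,a=blob(dark,(275,225,335,262))
r=cv2.minAreaRect(cv2.findContours(m,0,2)[0][0]);print('slot',a,[plane(T,p,.09).round(4).tolist() for p in cv2.boxPoints(r)],plane(T,r[0],.09),)
wh=((t[...,1]<70)&(t[...,2]>110)).astype(np.uint8)
m,c,a=blob(wh,(225,160,370,295));r=cv2.minAreaRect(cv2.findContours(m,0,2)[0][0]);print('plate',a,[plane(T,p,.09).round(4).tolist() for p in cv2.boxPoints(r)],plane(T,r[0],.09))
E
```

```text
red [448.46666667 221.05333333] [444 217  10   9  75] [186.35714286 198.60714286] [180 188  13  24 168] (array([ 0.5277138 , -0.25145408,  0.12730789]), np.float64(0.0041992615278179475))
blue [505.58108108 235.81081081] [501 232  10   9  74] [128.32743363 207.92035398] [120 196  17  25 226] (array([ 0.49471763, -0.36770567,  0.12690319]), np.float64(0.008488132476545758))
slot [287 235  34  18 246] [[0.4808, 0.0976, 0.09], [0.5042, 0.0262, 0.09], [0.4888, 0.0211, 0.09], [0.4655, 0.0924, 0.09]] [0.48478314 0.05935119 0.09      ]
plate [ 237  168  122  116 7725] [[0.5805, 0.2357, 0.09], [0.6608, -0.0014, 0.09], [0.4662, -0.0646, 0.09], [0.3895, 0.166, 0.09]] [0.52271995 0.08383076 0.09      ]
```

```bash
python3 -m jog '[[0,0,0,0.05,-0.0153,0,55],[0,0,0,0.05,-0.0153,0,55],[0,0,0,0.05,-0.0153,0,55],[0,0,0,0.05,-0.0153,0,55],[0,0,0,0.05,-0.0153,0,55],[0,0,0,0.05,-0.0153,0,55],[0,0,0,0.05,-0.0153,0,55],[0,0,0,0.05,-0.0153,0,55]]' 40
python3 -m jog '[[0,0,-0.184,0,0,0,55],[0,0,-0.184,0,0,0,55],[0,0,-0.184,0,0,0,55],[0,0,-0.184,0,0,0,55],[0,0,-0.184,0,0,0,55],[0,0,0,0,0,0,55],[0,0,0,0,0,0,55]]'
python3 - <<'E'
from h import *
from rig import observe,optics
d=optics.get_image("wrist");cv2.imwrite("pics/w1.png",d["pixels"][:,:,::-1]);np.savez("w1",**d)
s=observe();print(s['position'],s['tool_rot'].round(3).tolist(),s['q'].round(1))
R=cv2.Rodrigues(d["rvec"])[0];print((-R.T@d["tvec"].ravel()).round(3),R.round(2).tolist())
E
```

```text
time_s: 1.1
position: [0.5296, -0.2507, 0.231]
tool_rot: [[0.931, 0.365, -0.001], [0.365, -0.931, 0.0], [-0.0, -0.0, -1.0]]
ft_force: [0.6, 0.3, -0.0]
grip_width: 0.047
gripper_force: 0.0
time_s: 1.98
position: [0.5285, -0.252, 0.2311]
tool_rot: [[0.277, 0.961, -0.0], [0.961, -0.277, 0.0], [0.0, -0.0, -1.0]]
ft_force: [-0.0, 0.1, -0.1]
grip_width: 0.0467
gripper_force: 0.0
[ 0.52846138 -0.2519394   0.2311874 ] [[0.276, 0.961, -0.0], [0.961, -0.276, 0.0], [0.0, -0.0, -1.0]] [-37.1  25.4  68.5   0.   86.1 -21. ]
[ 0.547 -0.189  0.374] [[0.96, -0.28, -0.0], [-0.27, -0.93, 0.26], [-0.07, -0.25, -0.97]]
```

View pics/w1.png

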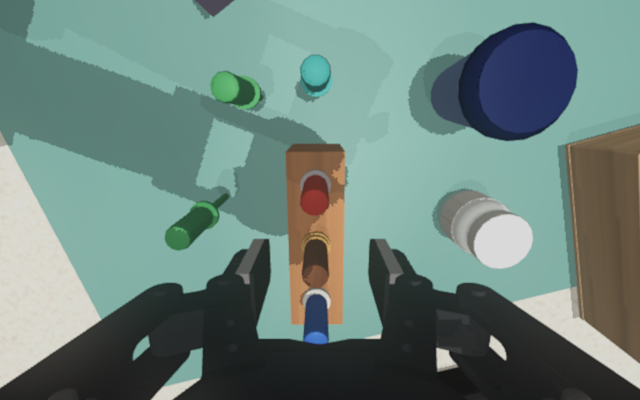

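The wrist view shows the red rod at about (315,192) in the stand's far hole, with the collar at (316,180). The stand is aligned with the tool, and the look-alikes are well clear.

```bash
python3 - <<'E'
from h import *
d=dict(np.load('w1.npz'));h=cv2.cvtColor(d['pixels'],cv2.COLOR_RGB2HSV)
red=(((h[...,0]<4)|(h[...,0]>172))&(h[...,1]>150)&(h[...,2]>50)).astype(np.uint8)
m,c,a=blob(red,(295,165,335,225));print(c,a)
u=a[0]+a[2]/2
print('top circle', plane(d,(u,a[1]+a[3]-a[2]/2),.15),'diam', a[2])
for v in(180,): print('collar?',plane(d,(u,v),.09))
m=((h[...,0]>5)&(h[...,0]<16)&(h[...,1]>90)).astype(np.uint8);m,_,a=blob(m,(270,140,360,330))
for v in range(165,320,20):
    x=np.where(m[v])[0];l,r=plane(d,(x.min(),v),.085),plane(d,(x.max()+1,v),.085);print(v,x.min(),x.max(),((l+r)/2).round(4),np.linalg.norm(l-r).round(4))
E
```

```text
[313.56978654 200.16584565] [301 182  27  33 609]
top circle [ 0.52684316 -0.2476796   0.15      ] diam 27
collar? [ 0.52699363 -0.24389881  0.09      ]
165 286 343 [ 0.531  -0.2316  0.085 ] 0.0529
185 287 343 [ 0.5262 -0.2496  0.085 ] 0.0528
205 288 343 [ 0.5213 -0.2683  0.085 ] 0.0528
225 289 342 [ 0.5157 -0.2875  0.085 ] 0.0518
245 289 342 [ 0.5099 -0.3073  0.085 ] 0.0527
265 290 342 [ 0.5044 -0.328   0.085 ] 0.0527
285 290 342 [ 0.4982 -0.3493  0.085 ] 0.0536
305 291 341 [ 0.4918 -0.3714  0.085 ] 0.0526
```

```bash
python3 -m jog '[[0,0,0,0.0015,-0.002,0.03,55],[0,0,0,0,0,0.03,55],[0,0,0,0,0,0.03,55],[0,0,0,0,0,0.02,55],[0,0,0,0,0,0.015,55],[0,0,0,0,0,0,55]]' 40
python3 -m jog '[[0,0,0,0,0,0,25],[0,0,0,0,0,0,0],[0,0,0,0,0,0,0],[0,0,0,0,0,0,0],[0,0,0,0,0,0,0],[0,0,0,0,0,0,0]]' 60
```

```text
time_s: 2.78
position: [0.5267, -0.2498, 0.1056]
tool_rot: [[0.274, 0.962, -0.001], [0.962, -0.274, 0.001], [0.001, -0.002, -1.0]]
ft_force: [0.1, -0.0, 1.9]
grip_width: 0.0474
gripper_force: 0.0
time_s: 3.52
position: [0.5273, -0.2502, 0.1072]
tool_rot: [[0.274, 0.962, 0.001], [0.962, -0.274, -0.001], [-0.001, 0.002, -1.0]]
ft_force: [-0.6, 0.2, 5.7]
grip_width: 0.0207
gripper_force: 58.6
```

```bash
python3 -m jog '[[0,0,0,0,0,-0.006,0],[0,0,0,0,0,-0.012,0],[0,0,0,0,0,-0.02,0],[0,0,0,0,0,-0.02,0],[0,0,0,0,0,-0.02,0],[0,0,0,0,0,-0.025,0],[0,0,0,0,0,-0.03,0],[0,0,0,0,0,-0.035,0],[0,0,0,0,0,0,0],[0,0,0,0,0,0,0]]'
python3 - <<'E'
from h import *
from rig import observe,optics
for n in('scene','top'):
  d=optics.get_image(n);np.savez(n+"2",**d);cv2.imwrite(f"pics/{n}2.png",d["pixels"][:,:,::-1])
cv2.imwrite("pics/scene2c.png",cv2.resize(cv2.imread("pics/scene2.png")[60:310,90:410],None,fx=2,fy=2))
print(observe()['ft_force'],observe()['position'])
E
```

```text
time_s: 4.78
position: [0.5267, -0.2498, 0.2737]
tool_rot: [[0.273, 0.962, -0.001], [0.962, -0.273, 0.001], [0.0, -0.001, -1.0]]
ft_force: [0.0, -0.2, -1.2]
grip_width: 0.0207
gripper_force: 58.7
[ 0.62846751 -0.09536091  0.42289136] [ 0.52665655 -0.24975035  0.27318619]
```

View pics/scene2c.png

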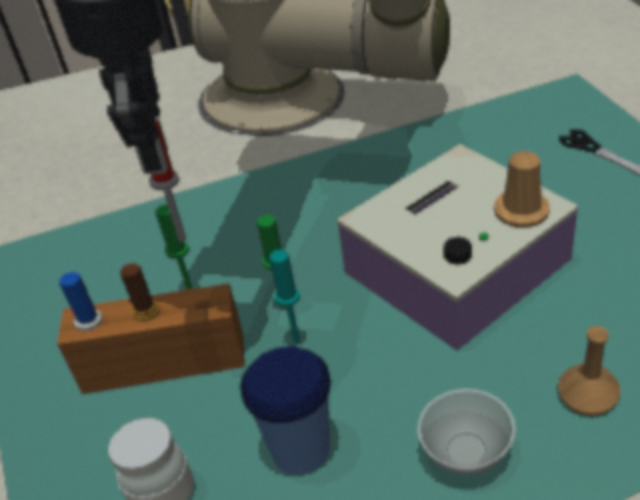

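The rod hangs free and upright in the gripper at crop (170,190). The awl and needle tool are still in place, and the standing look-alikes are lower than the rod tip.

```bash
python3 -m jog '[[0,0,0,0.0408,-0.0178,0,0],[0,0,0,0.0408,-0.0178,0,0],[0,0,0,0.0408,-0.0178,0,0],[0,0,0,0.0408,-0.0178,0,0],[0,0,0,0.0408,-0.0178,0,0],[0,0,0,0.0408,-0.0178,0,0],[0,0,0,0.0408,-0.0178,0,0]]'
python3 -m jog '[[0,0,-0.149,0,0,0,0],[0,0,-0.149,0,0,0,0],[0,0,-0.149,0,0,0,0],[0,0,-0.149,0,0,0,0],[0,0,0,0,0,0.03,0],[0,0,0,0,0,0.02,0],[0,0,0,0,0,0,0],[0,0,0,0,0,0,0]]'
python3 - <<'E'
from h import *
from rig import observe,optics
d=optics.get_image("wrist");cv2.imwrite("pics/w2.png",d["pixels"][:,:,::-1]);np.savez("w2",**d)
E
```

```text
time_s: 5.75
position: [0.4846, 0.0602, 0.2736]
tool_rot: [[0.274, 0.962, -0.002], [0.962, -0.274, 0.0], [-0.0, -0.002, -1.0]]
ft_force: [-0.2, 0.8, -0.9]
grip_width: 0.0207
gripper_force: 58.8
time_s: 6.75
position: [0.4855, 0.0588, 0.2249]
tool_rot: [[-0.314, 0.95, 0.001], [0.95, 0.314, 0.0], [-0.0, 0.001, -1.0]]
ft_force: [-0.3, -0.7, -0.4]
grip_width: 0.0205
gripper_force: 58.7
```

View pics/w2.png

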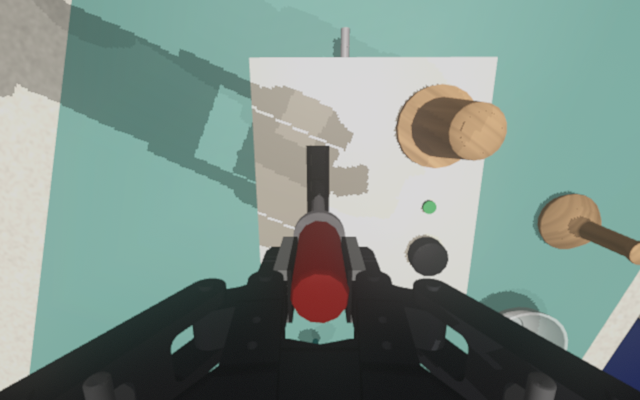

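The slot's free part runs up from the rod to its far end at rows 146–205, cols 307–329. The shaft tip is over it at about (319,200).

```bash
python3 - <<'E'
from h import *
d=dict(np.load('w2.npz'));h=cv2.cvtColor(d['pixels'],cv2.COLOR_RGB2HSV)
g=cv2.cvtColor(d['pixels'],cv2.COLOR_RGB2GRAY)
R=np.array([[-.314,.95],[.95,.314]])  # columns? tool x=(-.314,.95), y=(.95,.314)
tcp=np.array([.4855,.0588])
tl=lambda p:((p[:2]-tcp)@R).round(4)
for v in(155,165,175,185):
    x=np.where(g[v,285:350]<60)[0]+285;l,r=plane(d,(x.min(),v),.09),plane(d,(x.max()+1,v),.09);print(v,x.min(),x.max(),((l+r)/2).round(4),'tool',tl((l+r)/2),np.linalg.norm(l-r).round(4))
y=np.where(g[120:180,318]<60)[0]+120;p=plane(d,(318,y.min()),.09);print('end',y.min(),p,tl(p))
print('row profile',g[190:215:2,300:340:2].tolist())
for q in((.4855,.0588,.1278),(.4855,.0588,.09)):
    print(cv2.projectPoints(np.array([q]),d['rvec'],d['tvec'],d['mtx'],None)[0].ravel())
E
```

```text
155 308 309 [0.4678 0.085  0.09  ] tool [ 0.0304 -0.0086] 0.0017
165 308 327 [0.478  0.0792 0.09  ] tool [ 0.0217 -0.0008] 0.0175
175 308 327 [0.4807 0.0707 0.09  ] tool [ 0.0128 -0.0008] 0.0177
185 308 327 [0.4836 0.0621 0.09  ] tool [ 0.0038 -0.0008] 0.0178
end 170 [0.47933392 0.07494837 0.09      ] [ 0.0173 -0.0008]
row profile [[174, 174, 175, 153, 52, 58, 57, 56, 59, 60, 59, 59, 59, 55, 72, 161, 163, 160, 160, 160], [174, 174, 175, 152, 52, 54, 56, 56, 58, 59, 59, 59, 58, 55, 72, 191, 207, 160, 160, 160], [174, 174, 175, 152, 53, 54, 55, 56, 57, 71, 69, 59, 57, 55, 77, 206, 208, 195, 163, 159], [174, 174, 175, 153, 52, 54, 54, 56, 81, 98, 91, 67, 56, 56, 91, 216, 215, 216, 197, 178], [174, 174, 175, 152, 52, 53, 55, 75, 94, 95, 95, 91, 62, 57, 116, 216, 215, 215, 215, 215], [174, 174, 175, 151, 51, 53, 64, 86, 93, 95, 95, 94, 67, 56, 116, 215, 215, 215, 215, 215], [173, 173, 174, 157, 55, 54, 69, 86, 92, 96, 95, 94, 73, 57, 117, 215, 215, 215, 215, 215], [173, 173, 174, 157, 55, 53, 68, 89, 92, 96, 95, 94, 76, 57, 117, 216, 215, 215, 215, 215], [173, 173, 174, 156, 54, 52, 68, 88, 92, 96, 95, 94, 79, 57, 116, 216, 215, 215, 215, 215], [173, 173, 174, 156, 54, 52, 72, 88, 92, 96, 95, 94, 80, 57, 118, 216, 215, 215, 215, 215], [173, 173, 174, 156, 54, 53, 80, 90, 92, 93, 93, 93, 85, 64, 119, 216, 215, 215, 215, 215], [173, 173, 174, 154, 78, 85, 93, 96, 103, 108, 103, 103, 98, 93, 115, 174, 209, 216, 215, 215], [173, 173, 143, 92, 100, 114, 121, 126, 127, 127, 127, 127, 127, 122, 112, 95, 121, 194, 215, 215]]
[318.82343252 200.19523973]
[318.90507556 189.12873382]
```

```bash
python3 -m jog '[[0,0,0,-0.0055,-0.0006,0.02,0],[0,0,0,0,0,0.012,0],[0,0,0,0,0,0.01,0],[0,0,0,0,0,0.008,0],[0,0,0,0,0,0.005,0],[0,0,0,0,0,0,0]]' 80
python3 -m jog '[[0,0,0,0,0,0.005,0],[0,0,0,0,0,0.005,0],[0,0,0,0,0,0.002,0],[0,0,0,0,0,0,0]]'
```

```text
time_s: 7.55
position: [0.4864, 0.0534, 0.1692]
tool_rot: [[-0.314, 0.95, -0.0], [0.95, 0.314, 0.0], [0.0, -0.0, -1.0]]
ft_force: [-0.0, -0.5, -0.4]
grip_width: 0.02
gripper_force: 78.1
time_s: 8.05
position: [0.4864, 0.0534, 0.1572]
tool_rot: [[-0.314, 0.95, -0.0], [0.95, 0.314, 0.0], [0.0, -0.0, -1.0]]
ft_force: [1.0, 0.4, -1.0]
grip_width: 0.0205
gripper_force: 78.1
```

```bash
python3 -m jog '[[0,0,0,0,0,0.002,0],[0,0,0,0,0,0.001,0],[0,0,0,0,0,0.001,0],[0,0,0,0,0,0,0]]'
```

```text
time_s: 8.55
position: [0.4864, 0.0534, 0.1533]
tool_rot: [[-0.314, 0.95, -0.0], [0.95, 0.314, 0.0], [0.0, -0.0, -1.0]]
ft_force: [-0.3, -0.1, -1.0]
grip_width: 0.0203
gripper_force: 78.1
```

```bash
python3 -m jog '[[0,0,0,0,0,0.001,0],[0,0,0,0,0,0,0]]';python3 -m jog '[[0,0,0,0,0,0.001,0],[0,0,0,0,0,0,0]]'
```

```text
time_s: 8.8
position: [0.4864, 0.0534, 0.1523]
tool_rot: [[-0.314, 0.95, -0.0], [0.95, 0.314, 0.0], [0.0, -0.0, -1.0]]
ft_force: [-0.2, -0.2, -1.5]
grip_width: 0.0202
gripper_force: 78.1
time_s: 9.05
position: [0.4865, 0.0533, 0.1515]
tool_rot: [[-0.314, 0.95, 0.0], [0.95, 0.314, -0.0], [-0.0, 0.0, -1.0]]
ft_force: [0.0, 0.8, 1.7]
grip_width: 0.0203
gripper_force: 78.3
```

Contact at about 0.1516 (baseline −1). Press a bit more.

```bash
python3 -m jog '[[0,0,0,0,0,0.001,0],[0,0,0,0,0,0,0]]'
```

```text
time_s: 9.3
position: [0.4865, 0.0533, 0.1504]
tool_rot: [[-0.314, 0.95, 0.0], [0.95, 0.314, -0.0], [-0.0, 0.0, -1.0]]
ft_force: [0.3, -0.3, 2.1]
grip_width: 0.0203
gripper_force: 78.3
```

```bash
python3 -m jog '[[0,0,0,0,0,0.001,0],[0,0,0,0,0,0,0]]';python3 -m jog '[[0,0,0,0,0,0.001,0],[0,0,0,0,0,0,0]]'
```

```text
time_s: 9.55
position: [0.4865, 0.0534, 0.1493]
tool_rot: [[-0.314, 0.95, 0.0], [0.95, 0.314, 0.0], [-0.0, 0.0, -1.0]]
ft_force: [-0.5, -0.5, 2.2]
grip_width: 0.0203
gripper_force: 78.3
time_s: 9.8
position: [0.4865, 0.0534, 0.1483]
tool_rot: [[-0.314, 0.95, 0.0], [0.95, 0.314, 0.0], [-0.0, 0.0, -1.0]]
ft_force: [-0.1, -0.7, 2.8]
grip_width: 0.0206
gripper_force: 78.3
```

It gives: the tab is here. Keep pressing gently and watch the force.

```bash
for i in 1 ; do python3 -m jog '[[0,0,0,0,0,0.001,0],[0,0,0,0,0,0.001,0],[0,0,0,0,0,0,0]]'; done | grep -E 'posi|ft'
python3 -m jog '[[0,0,0,0,0,0.001,0],[0,0,0,0,0,0.0005,0],[0,0,0,0,0,0,0]]'| grep -E 'posi|ft'
```

```text
position: [0.4864, 0.0534, 0.1463]
ft_force: [-0.1, -0.0, 3.4]
position: [0.4864, 0.0534, 0.1448]
ft_force: [0.0, -1.2, 3.5]
```

```bash
python3 -m jog '[[0,0,0,0,0,0.001,0],[0,0,0,0,0,0.0005,0],[0,0,0,0,0,0,0]]'| grep -E 'posi|ft'
python3 - <<'E'
from h import *
from rig import optics
cv2.imwrite("pics/tp.png",optics.get_image("top")["pixels"][:,:,::-1])
a,b=cv2.imread("pics/top.png").astype(int),cv2.imread("pics/tp.png").astype(int)
m=lambda i:((i[255:300,270:345,2]-i[255:300,270:345,0]>50)&(i[255:300,270:345,2]>90)).sum()
print(m(a),m(b))
E
```

```text
position: [0.4864, 0.0534, 0.1432]
ft_force: [0.8, -0.3, 2.6]
68 3
```

```bash
python3 -m jog '[[0,0,0,0,0,0.001,0],[0,0,0,0,0,0,0]]'| grep -E 'posi|ft'
python3 -m jog '[[0,0,0,0,0,0.001,0],[0,0,0,0,0,0,0]]'| grep -E 'posi|ft'
```

```text
position: [0.4864, 0.0534, 0.1423]
ft_force: [-1.0, -0.6, 4.4]
position: [0.4864, 0.0533, 0.1414]
ft_force: [-1.0, 0.6, 5.3]
```

```bash
python3 -m jog '[[0,0,0,0,0,0.001,0],[0,0,0,0,0,0,0]]'| grep -E 'posi|ft'
python3 - <<'E'
from h import *
from rig import optics
t=optics.get_image("top")["pixels"][:,:,::-1];w=optics.get_image("wrist")["pixels"][:,:,::-1]
s=optics.get_image("scene")["pixels"][:,:,::-1]
cv2.imwrite("pics/c1.png",np.vstack([np.hstack([cv2.resize(t[140:340,220:420],(400,300)),cv2.resize(w,(400,300))]),np.hstack([cv2.resize(s[100:300,200:400],(400,300)),cv2.resize(s,(400,300))])]))
E
```

```text
position: [0.4864, 0.0533, 0.1403]
ft_force: [0.0, 0.4, 5.8]
```

View pics/c1.png

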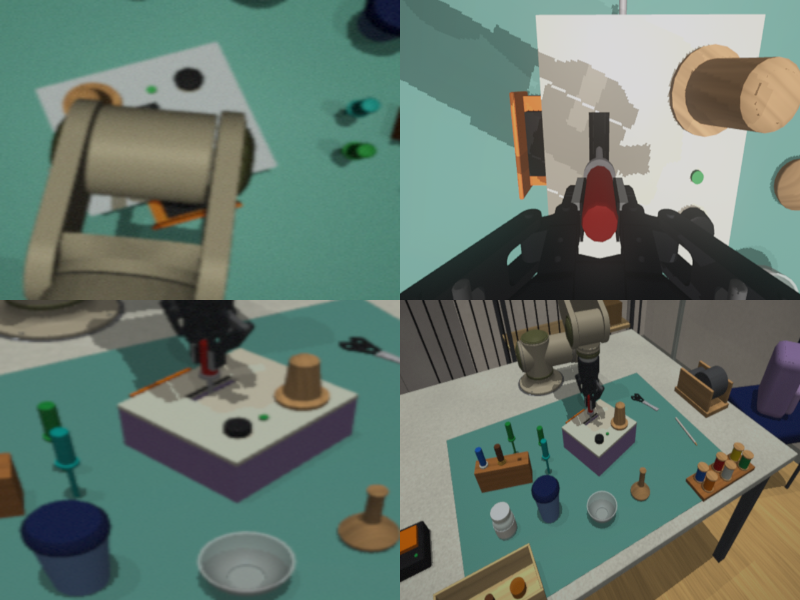

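The wrist panel (top right) shows the orange sled standing out of the front at the left, with its dark body visible behind it. Now I'll withdraw the rod and return it.

```bash
python3 -m jog '[[0,0,0,0,0,-0.01,0],[0,0,0,0,0,-0.015,0],[0,0,0,0,0,-0.015,0],[0,0,0,0,0,-0.02,0],[0,0,0,0,0,-0.025,0],[0,0,0,0,0,-0.025,0],[0,0,0,0,0,-0.025,0]]'
python3 -m jog '[[0,0,0.149,0,0,0,0],[0,0,0.149,0,0,0,0],[0,0,0.149,0,0,0,0],[0,0,0.149,0,0,0,0],[0,0,0,0,0,0,0],[0,0,0,0,0,0,0]]'
```

```text
time_s: 12.75
position: [0.4859, 0.0534, 0.2761]
tool_rot: [[-0.314, 0.95, -0.001], [0.95, 0.314, 0.0], [0.001, -0.001, -1.0]]
ft_force: [1.0, -0.0, -1.3]
grip_width: 0.0207
gripper_force: 78.3
time_s: 13.5
position: [0.4862, 0.0534, 0.2753]
tool_rot: [[0.271, 0.963, -0.0], [0.963, -0.271, 0.0], [-0.0, -0.0, -1.0]]
ft_force: [-0.1, 0.7, -0.6]
grip_width: 0.0204
gripper_force: 78.1
```

```bash
python3 -m jog '[[0,0,0,-0.0402,0.01736,0,0],[0,0,0,-0.0402,0.01736,0,0],[0,0,0,-0.0402,0.01736,0,0],[0,0,0,-0.0402,0.01736,0,0],[0,0,0,-0.0402,0.01736,0,0],[0,0,0,-0.0402,0.01736,0,0],[0,0,0,-0.0402,0.01736,0,0],[0,0,0,0,0,0,0],[0,0,0,0,0,0,0]]'
python3 - <<'E'
from h import *
from rig import optics,observe
s=observe();print(s['position'],s['tool_rot'].round(4).tolist())
w=optics.get_image("wrist");np.savez("w3",**w);cv2.imwrite("pics/w3.png",w["pixels"][:,:,::-1])
E
```

```text
time_s: 14.62
position: [0.5262, -0.2499, 0.2752]
tool_rot: [[0.272, 0.962, -0.0], [0.962, -0.272, 0.001], [0.001, -0.001, -1.0]]
ft_force: [0.1, 0.8, -1.3]
grip_width: 0.0203
gripper_force: 78.3
[ 0.52621303 -0.24994062  0.27520798] [[0.2723, 0.9622, -0.0004], [0.9622, -0.2723, 0.0007], [0.0005, -0.0006, -1.0]]
```

View pics/w3.png

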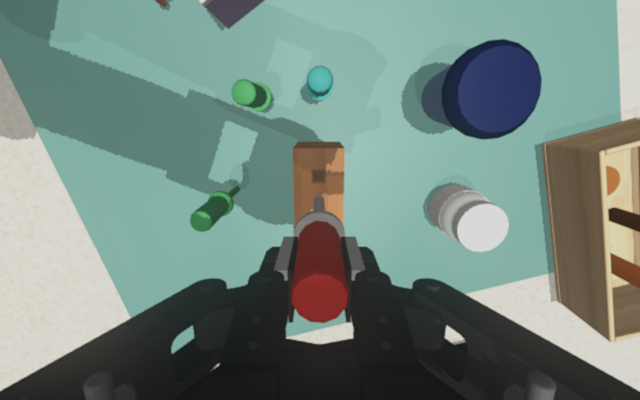

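The empty hole is visible at (319,176), with the rod tip projecting near (319,200). I'll measure the hole.

```bash
python3 - <<'E'
from h import *
d=dict(np.load('w3.npz'));g=cv2.cvtColor(d['pixels'],cv2.COLOR_RGB2GRAY)
print(g[166:190:2,308:332:2])
m=(g<65).astype(np.uint8);_,c,a=blob(m,(306,164,334,190));print(c,a)
p=plane(d,(a[0]+a[2]/2,a[1]+a[3]/2),.085);q=p[:2]-np.array([.5262,-.2499]);print(p,'tool',q@np.array([[.272,.962],[.962,-.272]]))
print(cv2.projectPoints(np.array([[.5262,-.2499,.178],[.5262,-.2499,.085]]),d['rvec'],d['tvec'],d['mtx'],None)[0])
E
```

```text
[[102 102 100  99  98  97  95  94  96 126 151 150]
 [101 102 100  98  96  96  94  93  96 137 149 150]
 [104  99  85  80  80  79  79  79  81 125 108 131]
 [109 108  85  70  73  73  73  73  78 100 103 103]
 [111 109  88  70  72  71  72  72  79  95 102 103]
 [111 110  89  71  71  73  72  72  82 100 108 111]
 [110 109  89  71  71  71  71  71  83 104 112 113]
 [111 109  90  72  72  72  72  73  84 104 112 112]
 [110 109  96  90  91  89  89  87  88 104 111 112]
 [110 109 106 105 102 102 100  97 101 108 111 112]
 [110 110 109 108 106 105 104 102 102 105 110 112]
 [110 110 109 108 106 105 104 101 102 102 109 112]]Traceback (most recent call last):
  File "<stdin>", line 4, in <module>
  File "h.py", line 12, in blob
    n,l,st,ce=cv2.connectedComponentsWithStats(k);i=1+np.argmax(st[1:,4]);return (l==i).astype(np.uint8),ce[i],st[i]
                                                      ~~~~~~~~~^^^^^^^^^^
    return _wrapfunc(a, 'argmax', axis=axis, out=out, **kwds)
    return bound(*args, **kwds)
ValueError: attempt to get argmax of an empty sequence
```

```bash
python3 - <<'E'
from h import *
d=dict(np.load('w3.npz'))
p=plane(d,(318.8,176),.085);q=p[:2]-np.array([.5262,-.2499]);print(p,'tool',q@np.array([[.272,.962],[.962,-.272]]))
print(cv2.projectPoints(np.array([[.5262,-.2499,.178],[.5262,-.2499,.085]]),d['rvec'],d['tvec'],d['mtx'],None)[0].reshape(2,2))
E
```

```text
[ 0.52677061 -0.24835373  0.085     ] tool [0.00164272 0.00012834]
[[318.3424538  200.53626599]
 [318.6800342  177.52459367]]
```

```bash
python3 -m jog '[[0,0,0,0,0.0006,0.03,0],[0,0,0,0,0,0.03,0],[0,0,0,0,0,0.02,0],[0,0,0,0,0,0.007,0],[0,0,0,0,0,0.005,0],[0,0,0,0,0,0.004,0],[0,0,0,0,0,0,0]]'|grep -E 'pos|ft'
```

```text
position: [0.527, -0.2507, 0.1796]
ft_force: [-0.4, 0.2, -0.4]
```

```bash
python3 -m jog '[[0,0,0,0.0005,0,0.005,0],[0,0,0,0,0,0.008,0],[0,0,0,0,0,0.01,0],[0,0,0,0,0,0.01,0],[0,0,0,0,0,0,0]]'|grep -E 'pos|ft'
```

```text
position: [0.5267, -0.25, 0.1452]
ft_force: [0.6, 1.2, -0.6]
```

```bash
python3 -m jog '[[0,0,0,0,0,0.01,0],[0,0,0,0,0,0.01,0],[0,0,0,0,0,0.01,0],[0,0,0,0,0,0.005,0],[0,0,0,0,0,0.002,0],[0,0,0,0,0,0,0]]'|grep -E 'pos|ft'
```

```text
position: [0.5271, -0.2503, 0.1094]
ft_force: [0.2, -0.7, -1.7]
```

```bash
python3 -m jog '[[0,0,0,0,0,0.001,0],[0,0,0,0,0,0.001,0],[0,0,0,0,0,0,0]]'|grep -E 'pos|ft'
python3 -m jog '[[0,0,0,0,0,0.001,0],[0,0,0,0,0,0,0]]'|grep -E 'pos|ft'
```

```text
position: [0.5271, -0.2502, 0.1073]
ft_force: [-0.7, -0.3, -0.7]
position: [0.5271, -0.2503, 0.1072]
ft_force: [-1.3, 1.0, 6.5]
```

Seated. Now I'll release and withdraw.

```bash
python3 -m jog '[[0,0,0,0,0,0,30],[0,0,0,0,0,0,50],[0,0,0,0,0,0,50],[0,0,0,0,0,0,50],[0,0,0,0,0,-0.01,50],[0,0,0,0,0,-0.02,50],[0,0,0,0,0,-0.03,50],[0,0,0,0,0,-0.04,50],[0,0,0,0,0,-0.04,50],[0,0,0,0,0,0,50]]'
python3 - <<'E'
from h import *
from rig import optics
t=optics.get_image("top")["pixels"][:,:,::-1];w=optics.get_image("wrist")["pixels"][:,:,::-1]
s=optics.get_image("scene")["pixels"][:,:,::-1]
cv2.imwrite("pics/c2.png",np.vstack([np.hstack([cv2.resize(t[140:340,220:520],(400,300)),cv2.resize(w,(400,300))]),np.hstack([cv2.resize(s[150:270,90:250],(400,300)),cv2.resize(s,(400,300))])]))
E
```

```text
time_s: 18.8
position: [0.5279, -0.2508, 0.2502]
tool_rot: [[0.273, 0.962, 0.006], [0.962, -0.273, -0.004], [-0.003, 0.007, -1.0]]
ft_force: [0.4, -0.7, -0.4]
grip_width: 0.0427
gripper_force: 0.0
```

View pics/c2.png

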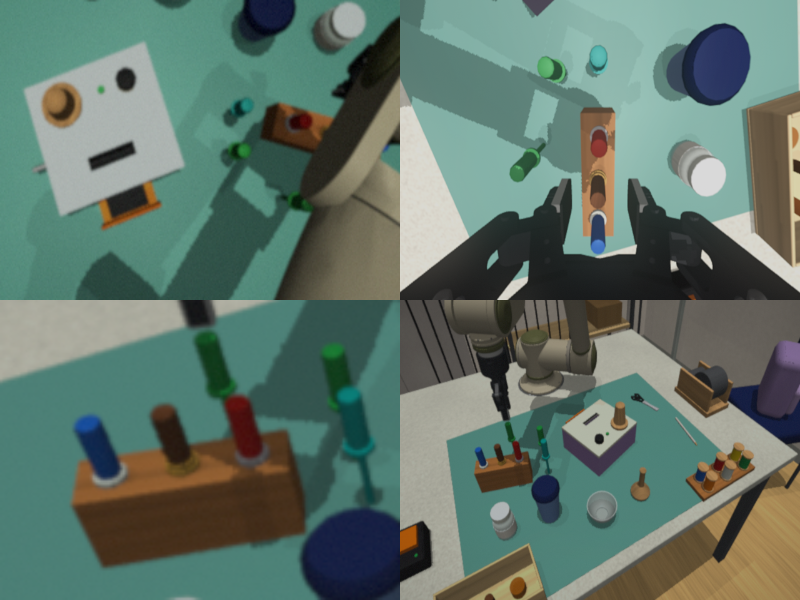

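The rod is home in the stand with its collar on the top face, the sled is fully out, and everything else is undisturbed.

```bash
python3 -c "
from rig import job
print(job.close_job())"
```

```text
the job is handed in; nothing more can be done
None
```

The hidden tab was found and pressed gently (under about 7 N), the orange sled sprang out, the rod hangs fully home in its stand hole, and the job was handed in at about 19 s with nothing else disturbed.

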